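# Change over the templates between sloping rest and slotted rack

### The job

Change the check templates over: take the template that leans on the sloping rest and stand it on edge, fully down, in the free middle slot of the rack. Then take the narrow template out of the rack and lean it on the rest in the first one's place, about centred, with its foot on the ledge behind the lip and lying against the sloping back, and let go. Set both down rather than dropping them, and leave the wide template in the rack, the tape and the label roll as they are.

Things in the scene. Friction and masses are not known exactly. Their poses are not given: they have to be found in the camera images.
- rack: Fixed rack: dark base 196x112x10 mm, three slots for upright plates between bright sheet guides. Origin: centre of its underside, z up. Slots at x = -70, 0, +70 mm run along its y (guides to y = +-48 mm). Slot floor 10 mm above the table, slot 11.6 mm wide, guides straight to z = 46 mm, then flared to a 24 mm mouth at 55 mm. The middle slot is empty at the start.
- rest: Fixed sloping rest, dark base 115x126x8 mm. Origin on the table under point rest_seat, z up, y along its width. Its flat back (116 mm wide, 80 mm up the slope) leans 30 degrees from vertical, top toward the robot: in its frame up the slope is u = (-0.5, 0, 0.866), out of the back toward the plate is n = (0.866, 0, 0.5).
- rest_seat (a point): Mid-width point, 26 mm above the table, where the rest's sloping back meets its ledge; axes as rest. The ledge runs out along n, square to the back, to a lip 13 mm out and 9 mm high, flared above that (15 mm in all). An 8 mm plate stands on the ledge between back and lip, its middle plane 4 to 9 mm out along n.
- template_used: The template that leans on the rest at the start (its x axis along the rest's n). White plastic, 8 mm thick, 100 mm wide, 130 mm tall, 0.12 kg, two windows cut out 26 to 85 mm above the foot; grip the solid top 45 mm across the thickness. Origin: middle of the foot edge; z up the plate, x through its thickness, y along its width.
- template_next: The narrow template, standing in one of the two outer slots of the rack at the start, its x axis along the rack's x. White plastic, 8 mm thick, 72 mm wide, 130 mm tall, 0.12 kg, one window cut out 26 to 85 mm above the foot; grip the solid top 45 mm across the thickness. Origin: middle of the foot edge; z up the plate, x through its thickness, y along its width.
- template_wide: The wide template standing in the other outer slot of the rack; it stays there. White plastic, 8 mm thick, 100 mm wide, 130 mm tall, 0.12 kg, three windows cut out 26 to 85 mm above the foot; grip the solid top 45 mm across the thickness. Origin: middle of the foot edge; z up the plate, x through its thickness, y along its width.
- template_next_top (a point): Middle of the narrow template's top edge, 130 mm above its foot.
- tape: Loose roll of brown packing tape, 96 mm across, 48 mm high, lying on the table; leave it. Origin under its centre.
- label_roll: Loose roll of white labels, 68 mm across, 32 mm high, lying on the table; leave it. Origin under its centre.
Things that resemble listed ones, but are neither listed nor needed, are in the scene too. What is shaped like the rest but turquoise is not meant.

How it is judged:
On the way, in this order (a step that is already met when the one before it is completed fails the run):
1. the template from the rest stands released and upright on the floor of the rack's middle slot (x of template_used in the frame of rack between -0.007 and 0.007 m and y of template_used in the frame of rack between -0.025 and 0.025 m and z of template_used in the frame of rack between 0.006 and 0.015 m and angle between template_used's own z axis and vertical below 0.15 rad and angle between the x axis of template_used and the x axis of rack, either way round below 0.2 rad and contact force between the fingers and template_used below 0.1 N and linear speed of template_used below 0.02 m/s), for 0.2 s.
2. the narrow template leans released on the rest (x of template_next in the frame of rest between -0.002 and 0.013 m and y of template_next in the frame of rest between -0.025 and 0.025 m and z of template_next in the frame of rest between 0.022 and 0.036 m and angle between template_next's own z axis and vertical between 0.43 and 0.62 rad and angle between the y axis of template_next and the y axis of rest, either way round below 0.12 rad and x of template_next_top in the frame of rest below -0.035 m and contact force between the fingers and template_next below 0.1 N and linear speed of template_next below 0.02 m/s), for 0.2 s.
At the end, for the whole second after the job is handed in: First template in middle slot: 7 mm across, 25 mm along, foot 6-15 mm above table, upright within 0.15 rad. Narrow one on the rest: foot on ledge (22-36 mm high), centred within 25 mm, tilted 0.43-0.62 rad, square within 0.12 rad. Wide one upright, moved under 20 mm. All still, released (all of step 1 and all of step 2 and distance of template_wide from where it was at the start of the episode below 0.02 m and angle between template_wide's own z axis and vertical below 0.15 rad); the robot touches nothing.
It fails at once if the wide template is moved more than 20 mm (distance of template_wide from where it was at the start of the episode above 0.02 m).
It fails at once if the tape or the label roll is pushed more than 30 mm (distance of any of tape, label_roll from where it was at the start of the episode above 0.03 m).
It fails at once if a template is dropped (falls free faster than 0.7 m/s) ((contact force between the fingers and template_used below 0.1 N and linear speed of template_used above 0.7 m/s) or (contact force between the fingers and template_next below 0.1 N and linear speed of template_next above 0.7 m/s)).
It also fails if it takes over 50 s, if anything falls off the work surface, if the arm or the gripper's body presses on something with over 40 N, if the wrist force passes 120 N, or if a joint passes its speed limit or range.

### The arm

A 6-joint arm with a two-finger parallel gripper is mounted at the origin on a cart in front of the work surface, level with it; the furniture and walls round the work are solid. World frame = base frame: x ahead of the robot, y to its left, z up, the work surface at z = 0. Lengths are in m, angles in rad, forces in N, time in s.
With the tool pointing down it reaches from about 0.35 to 0.775 m from the base axis. Payload 5.5 kg.
Tool frame: the origin (TCP) lies midway between the tips of the shut fingers; the grasp point (between the pads) lies hold_point_z behind it (hold_point_z is the distance from the TCP to the grasp point, in m); z points along the fingers, y is the direction in which the jaws open and shut (so a half turn about z gives the same grasp; the last joint's range is limited). The gripper opens to 85 mm and grips with 20 to 120 N. Pads are 22 mm wide; open, the fingers measure 114 mm over their backs; the gripper's body (76 mm by 85 mm) begins 54 mm behind the grasp point. The pads swing forward as they close: fully open they stand 13 mm farther back than shut.
Start: joints at [1.062, 0.313, 0.046, 1.304, 0, 1.431], TCP at [0.207, 0.536, 0.193] pointing down, gripper open.
Joint ranges: [-2.76, 2.76], [-0.86, 1.69], [-1.03, 1.26], [-2.2, 2.34], [-1.47, 1.5], [-3.14, 3.14]. Speed limits (rad/s): [2.57, 2.57, 3.14, 3.14, 3.14, 3.14].

### API

Orientations are given as a unit quaternion [w, x, y, z].
In Python, from workcell import * gives the robot as it stands. The module is installed in compiled form; this text tells all that it offers.
- The arm moves only by the tool jog_arm, never from a script. Its argument "plan" is a list of rows, each a list of 6 numbers: the shift along the world's x, y, z in m, then the turn, a rotation vector about the world's x, y, z in degrees. A call has exactly 10 rows; each row shifts and turns the commanded pose from where the row before left it; what a row does not reach is not made up. A row lasts 1/10 s, in which the tool goes at most 50 mm and 8.59 degrees, less where a joint would pass 70% of its speed; a pose out of reach is approached as far as the arm can. A call with a gripper value outside its range is refused whole. "hand" is the opening, from 0 (shut) to 1 (fully open), set as the call begins (left out, the last holds). The fingers move at their own pace and stop on an object; "force" is the grip in N (left out, the last holds). Time passes only in rows, so rows that do not move let the fingers close, or fill a call up. It gives the time, the measured TCP pose, the force and the opening at its end, in the units of the state.
- get_state(): the state, without advancing time (a new reading comes with each control period).
- read_camera(name): name is "scene" or "side" or "wrist"; returns the picture (400x640x3 uint8, red, green, blue); there is no depth.
- calibration(name): a dict with "K" (3x3 intrinsics, pixels), "world_to_cam" (4x4, takes a point from world to camera coordinates). Camera axes: x right, y down, z forward; pixel columns grow to the right and rows downward; lengths in m; the calibration is good to about 2 mm. A picture is of the moment at which its call begins: read the wrist's pose just before it. calibration takes no time and is no camera call; for the wrist camera it gives the pose at the moment of the call.
- hand_in(): hands the job in, once; it reports no verdict.
The state is a dict: "clock": time; "joint_pos": joint angles; "qvel": joint speeds; "tau": joint torques, N m; "tcp_pos": TCP position; "orientation": TCP orientation; "wrist_force": force on the tool from outside, world axes, zero at the start; "ft_torque": the same for the moment, N m; "finger_gap": finger opening in m.
Only numpy, scipy, OpenCV 4.12 (cv2) and the standard library are available. Lean on these libraries where they do the work, as an engineer would, in place of code of your own. Each camera call takes 0.05 s, during which the arm holds its last target.

## Working session

There is one attempt and no reset: what is moved stays moved. The work goes in short steps, Python scripts to look and compute and a tool call to move; the robot and the scene stay as the last step left them, time stands still between calls to the robot, and variables do not carry over. Pictures are saved under pics/ and viewed, and the job is handed in when it is done.

Besides the shell and the picture viewer there is one more tool, called by a JSON object that holds its "op" and its "data". jog_arm: Moves the arm, as the interface text tells. Its arguments: {"type":"object","properties":{"plan":{"type":"array","items":{"type":"array","items":{"type":"number"}}},"hand":{"type":"number"},"force":{"type":"number"}},"required":["plan"]}

```bash
mkdir -p pics; python3 - <<'E'
from workcell import *
import cv2
s=get_state()
for k,v in s.items(): print(k,v)
try: print(hold_point_z)
except Exception as e: print(e)
for n in ["scene","side","wrist"]:
    c=calibration(n); print(n,c["K"].tolist() if hasattr(c["K"],'tolist') else c["K"]); print(c["world_to_cam"])
    im=read_camera(n); cv2.imwrite(f"pics/{n}0.png",im[:,:,::-1])
E
```

```text
clock 0.0
joint_pos [ 1.06240218e+00  3.14013959e-01  4.49792647e-02  1.30358097e+00
 -3.25651456e-05  1.43123939e+00]
qvel [ 4.60369651e-04 -1.76194560e-03  4.71625015e-04  4.52623869e-04
 -6.20380214e-04 -3.81950868e-06]
tau [ 8.54040508e-06 -4.80628324e+01  2.98531848e+01  1.95132243e-02
 -3.89711513e-04 -1.29163112e-05]
tcp_pos [0.20702016 0.53582597 0.19240132]
orientation [-2.74146499e-04  1.83374935e-01  9.83042626e-01 -8.67528917e-04]
wrist_force [ 0.04114105  0.36693734 -0.43622571]
ft_torque [ 0.00588162 -0.01599879  0.01699409]
finger_gap 0.08532607707947162
0.0187
scene [[514.4776603270063, 0.0, 315.95706944642774], [0.0, 514.4776603270063, 190.64064972879999], [0.0, 0.0, 1.0]]
[[ 8.26181776e-01 -5.63402612e-01  1.08131725e-03 -4.17700115e-01]
 [-4.07627042e-01 -5.99072911e-01 -6.89167499e-01  3.29562646e-01]
 [ 3.88926557e-01  5.68936854e-01 -7.24601262e-01  1.08260409e+00]
 [ 0.00000000e+00  0.00000000e+00  0.00000000e+00  1.00000000e+00]]
side [[386.7213077747918, 0.0, 319.71282044383616], [0.0, 386.7213077747918, 194.6450768344577], [0.0, 0.0, 1.0]]
[[ 0.82057836 -0.57149794 -0.00642376 -0.42497705]
 [-0.35121765 -0.49536099 -0.79452102  0.27801089]
 [ 0.45088504  0.65422289 -0.60720267  0.80233348]
 [ 0.          0.          0.          1.        ]]
wrist [[279.18422377853165, 0.0, 323.00436939835146], [0.0, 279.18422377853165, 200.67957913719042], [0.0, 0.0, 1.0]]
[[ 0.36201967  0.93216929 -0.00147095 -0.57381842]
 [ 0.88699055 -0.34398778  0.30809119 -0.03795156]
 [ 0.28668716 -0.11283979 -0.95135569  0.38070967]
 [ 0.          0.          0.          1.        ]]
```

View pics/scene0.png

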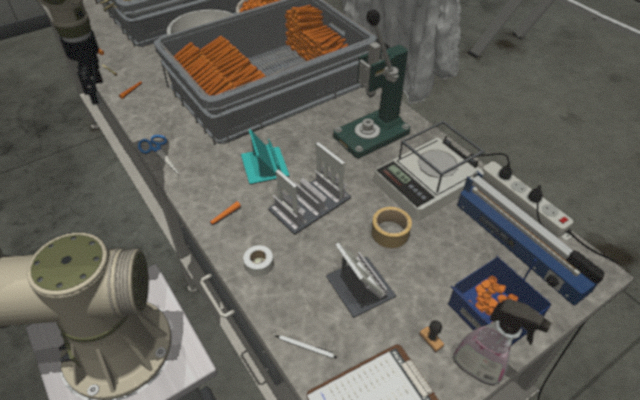

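View pics/side0.png

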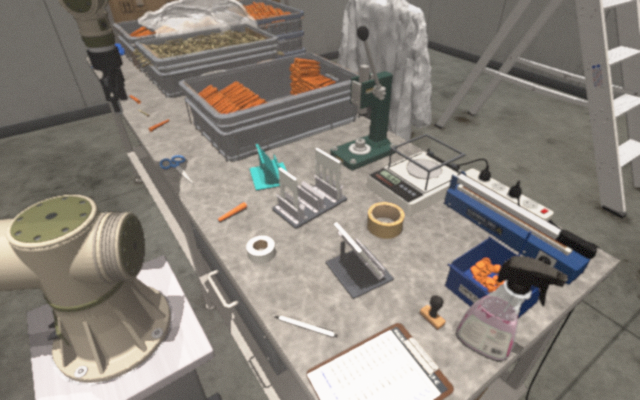

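View pics/wrist0.png

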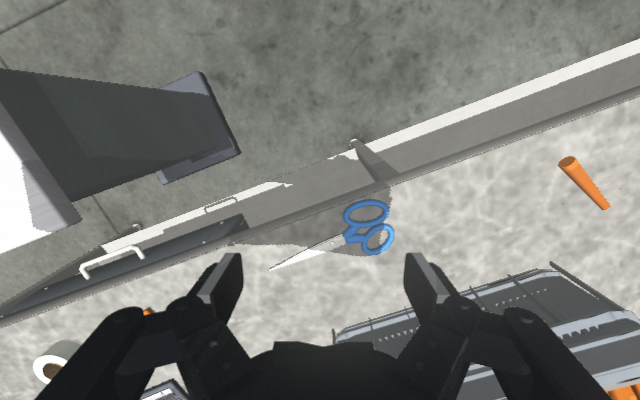

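```bash
python3 - <<'E'
import cv2
for n,(x0,y0,x1,y1) in {"scene":(230,120,430,320),"side":(240,130,420,300)}.items():
    im=cv2.imread(f"pics/{n}0.png")[y0:y1,x0:x1]
    f=600/(y1-y0); cv2.imwrite(f"pics/{n}0c.png",cv2.resize(im,None,fx=f,fy=f,interpolation=cv2.INTER_CUBIC)[:600,:800])
E
```

```text
(no output)
```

View pics/scene0c.png

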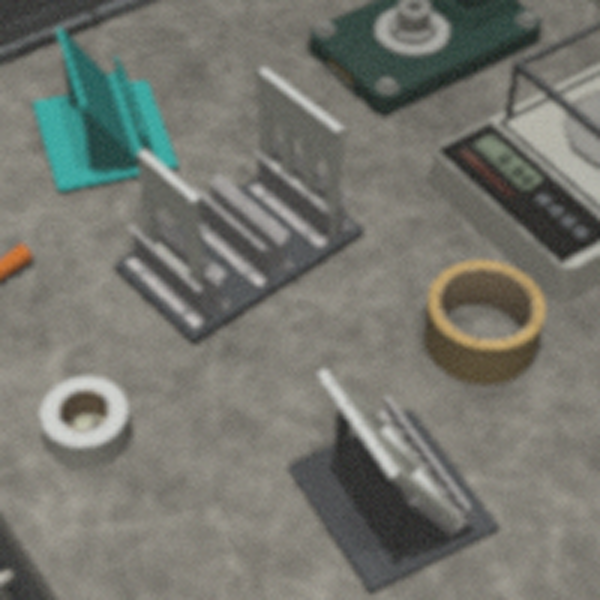

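View pics/side0c.png

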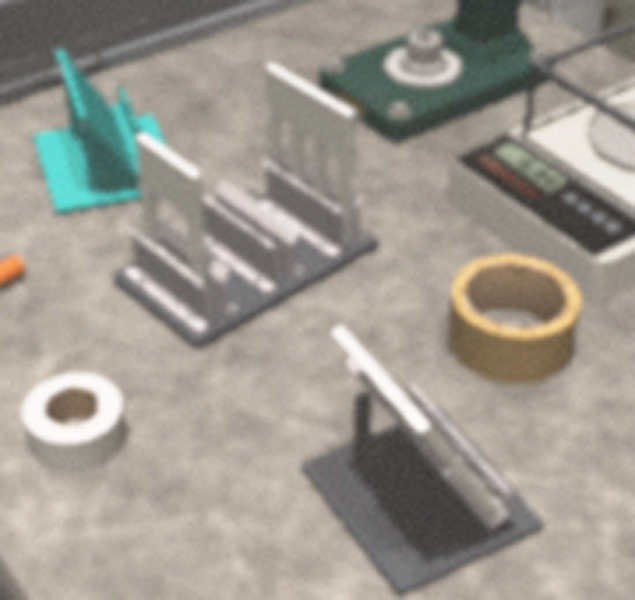

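```bash
cat > h.py <<'E'
import numpy as np, cv2
from scipy.optimize import least_squares
from scipy.spatial.transform import Rotation as R
from workcell import *
def proj(cal,P):
    P=np.atleast_2d(P); T=np.array(cal["world_to_cam"]); K=np.array(cal["K"])
    c=P@T[:3,:3].T+T[:3,3]; p=c@K.T; return p[:,:2]/p[:,2:]
def pose2(p,L):
    c,s=np.cos(p[2]),np.sin(p[2]); L=np.atleast_2d(L)
    return np.c_[p[0]+c*L[:,0]-s*L[:,1],p[1]+s*L[:,0]+c*L[:,1],L[:,2]]
def tri(cal_px):
    A=[]
    for cal,uv in cal_px:
        Pm=np.array(cal["K"])@np.array(cal["world_to_cam"])[:3]
        A+= [uv[0]*Pm[2]-Pm[0], uv[1]*Pm[2]-Pm[1]]
    v=np.linalg.svd(np.array(A))[2][-1]; return v[:3]/v[3]
def onplane(cal,uv,z):
    T=np.array(cal["world_to_cam"]);d=T[:3,:3].T@np.linalg.inv(cal["K"])@np.array([*uv,1.]);o=-T[:3,:3].T@T[:3,3]
    return o+d*(z-o[2])/d[2]
E
python3 - <<'E'
from h import *
cs,cd=calibration("scene"),calibration("side")
S=lambda x,y:(230+x/3,120+y/3)
f=170/600
D=lambda x,y:(240+x*f,130+y*f)
# rack: local corners (underside) 
sc={"rackfront":S(197,340),"rackleft":S(118,271),"rackright":S(360,236)}
sd={"rackfront":D(200,346),"rackleft":D(118,283),"rackright":D(376,246)}
for k in sc: print(k,onplane(cs,sc[k],0.002)[:2].round(4),onplane(cd,sd[k],0.002)[:2].round(4))
rs={"front":S(372,590),"left":S(291,470),"right":S(497,527)}
rd={"front":D(400,592),"left":D(304,472),"right":D(542,526)}
for k in rs: print("rest",k,onplane(cs,rs[k],0.004)[:2].round(4),onplane(cd,rd[k],0.004)[:2].round(4))
# plate tops
ts={"used_top_left":S(323,371),"used_top_right":S(395,470),"next_top_l":S(140,152),"next_top_r":S(200,200),"wide_l":S(262,70),"wide_r":S(343,127)}
td={"used_top_left":D(338,328),"used_top_right":D(424,427),"next_top_l":D(140,137),"next_top_r":D(202,177),"wide_l":D(270,68),"wide_r":D(355,115)}
for k in ts: print(k,tri([(cs,ts[k]),(cd,td[k])]).round(4), [onplane(c,u,.14)[:2].round(3) for c,u in((cs,ts[k]),(cd,td[k]))])
E
```

```text
rackfront [0.475  0.0456] [0.4716 0.0421]
rackleft [0.4597 0.1491] [0.4576 0.1442]
rackright [0.659  0.0636] [0.6573 0.062 ]
rest front [ 0.4535 -0.2245] [ 0.4514 -0.2257]
rest left [ 0.4647 -0.1057] [ 0.4607 -0.1094]
rest right [ 0.5637 -0.2351] [ 0.5609 -0.2381]
used_top_left [ 0.4797 -0.1198  0.1334] [array([ 0.477, -0.124]), array([ 0.475, -0.125])]
used_top_right [ 0.4749 -0.211   0.1243] [array([ 0.468, -0.219]), array([ 0.464, -0.222])]
next_top_l [0.4935 0.1547 0.1236] [array([0.485, 0.14 ]), array([0.482, 0.132])]
next_top_r [0.5032 0.0791 0.1256] [array([0.496, 0.067]), array([0.493, 0.062])]
wide_l [0.6355 0.1842 0.1218] [array([0.624, 0.167]), array([0.618, 0.159])]
wide_r [0.6522 0.0885 0.1193] [array([0.639, 0.071]), array([0.632, 0.063])]
```

```bash
python3 - <<'E'
from h import *
s=get_state(); q=s["orientation"]; Rt=R.from_quat([*q[1:],q[0]]).as_matrix()
T=np.array(calibration("wrist")["world_to_cam"]); o=-T[:3,:3].T@T[:3,3]
off=Rt.T@(o-s["tcp_pos"]); M=Rt.T@T[:3,:3].T
print(off,M.round(3))
np.savez("cam.npz",off=off,M=M)
cw=calibration("wrist")
def wcal(tcp,Rt):
    Rc=(Rt@M).T; o=tcp+Rt@off; T=np.eye(4);T[:3,:3]=Rc;T[:3,3]=-Rc@o; return dict(K=cw["K"],world_to_cam=T)
pts={"rack":[.5585,.105,0],"rest":[.51,-.172,.03],"usedtop":[.475,-.17,.14],"nexttop":[.49,.1,.14],"widetop":[.63,.12,.14],"restR":[.56,-.235,0],"rackl":[.46,.15,0]}
for tcp in ([.42,0,.35],[.45,.05,.4],[.5,.1,.35]):
  for a in (-70,-75):
    Rn=R.from_euler('z',a,degrees=True).as_matrix()@Rt
    c=wcal(np.array(tcp),Rn); print(tcp,a,{k:proj(c,[p])[0].round().tolist() for k,p in pts.items()})
E
```

```text
[ 0.08021735 -0.00027863 -0.18051159] [[-0.002 -0.951 -0.308]
 [ 1.    -0.002 -0.   ]
 [-0.    -0.308  0.951]]
[0.42, 0, 0.35] -70 {'rack': [400.0, 94.0], 'rest': [371.0, 243.0], 'usedtop': [360.0, 273.0], 'nexttop': [375.0, 93.0], 'widetop': [485.0, 74.0], 'restR': [391.0, 263.0], 'rackl': [345.0, 67.0]}
[0.42, 0, 0.35] -75 {'rack': [395.0, 87.0], 'rest': [378.0, 239.0], 'usedtop': [369.0, 270.0], 'nexttop': [369.0, 89.0], 'widetop': [479.0, 59.0], 'restR': [400.0, 257.0], 'rackl': [337.0, 66.0]}
[0.45, 0.05, 0.4] -70 {'rack': [377.0, 122.0], 'rest': [353.0, 253.0], 'usedtop': [340.0, 282.0], 'nexttop': [349.0, 130.0], 'widetop': [442.0, 115.0], 'restR': [372.0, 271.0], 'rackl': [327.0, 100.0]}
[0.45, 0.05, 0.4] -75 {'rack': [375.0, 118.0], 'rest': [361.0, 251.0], 'usedtop': [350.0, 281.0], 'nexttop': [346.0, 128.0], 'widetop': [438.0, 104.0], 'restR': [383.0, 266.0], 'rackl': [323.0, 99.0]}
[0.5, 0.1, 0.35] -70 {'rack': [354.0, 151.0], 'rest': [331.0, 287.0], 'usedtop': [312.0, 325.0], 'nexttop': [316.0, 170.0], 'widetop': [416.0, 154.0], 'restR': [353.0, 302.0], 'rackl': [301.0, 128.0]}
[0.5, 0.1, 0.35] -75 {'rack': [354.0, 149.0], 'rest': [342.0, 286.0], 'usedtop': [326.0, 325.0], 'nexttop': [316.0, 170.0], 'widetop': [415.0, 145.0], 'restR': [366.0, 300.0], 'rackl': [299.0, 130.0]}
```

{"op": "jog_arm", "data": {"plan": [[0.024,-0.041,0.013,0,0,-7.5],[0.024,-0.041,0.013,0,0,-7.5],[0.024,-0.041,0.013,0,0,-7.5],[0.024,-0.041,0.013,0,0,-7.5],[0.024,-0.041,0.013,0,0,-7.5],[0.024,-0.041,0.013,0,0,-7.5],[0.024,-0.041,0.013,0,0,-7.5],[0.024,-0.041,0.013,0,0,-7.5],[0.024,-0.041,0.013,0,0,-7.5],[0.024,-0.041,0.013,0,0,-7.5]]}}

```text
clock: 1.15
tcp_pos: [0.4478, 0.1245, 0.3238]
orientation: [0.0, 0.746, 0.666, 0.0]
wrist_force: [0.8, 0.4, 0.1]
finger_gap: 0.0854
```

```bash
cat > look.py <<'E'
from h import *
import sys,json
tag=sys.argv[1]
s=get_state(); c=calibration("wrist"); im=read_camera("wrist")
cv2.imwrite(f"pics/{tag}.png",im[:,:,::-1])
np.savez(f"pics/{tag}.npz",K=c["K"],world_to_cam=c["world_to_cam"])
print(s["clock"],s["tcp_pos"],s["orientation"],s["joint_pos"].round(3))
E
python3 look.py w1
```

```text
1.15 [0.44776646 0.12453237 0.32383646] [3.68283556e-05 7.45727388e-01 6.66251187e-01 1.30195709e-04] [0.098 0.092 0.086 1.564 0.    1.781]
```

View pics/w1.png

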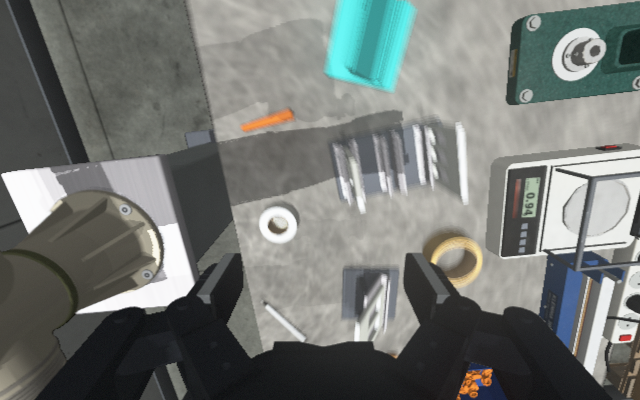

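```bash
python3 look.py w2; python3 - <<'E'
import cv2
im=cv2.imread("pics/w2.png")[105:225,320:480]
cv2.imwrite("pics/w2c.png",cv2.resize(im,None,fx=5,fy=5,interpolation=cv2.INTER_CUBIC))
im=cv2.imread("pics/w2.png")[250:350,320:420]
cv2.imwrite("pics/w2d.png",cv2.resize(im,None,fx=6,fy=6,interpolation=cv2.INTER_CUBIC))
E
```

```text
1.2 [0.45223359 0.1189811  0.32503093] [2.95792965e-03 7.49443844e-01 6.62061152e-01 4.53410389e-04] [ 0.088  0.095  0.092  1.564 -0.004  1.783]
```

View pics/w2c.png

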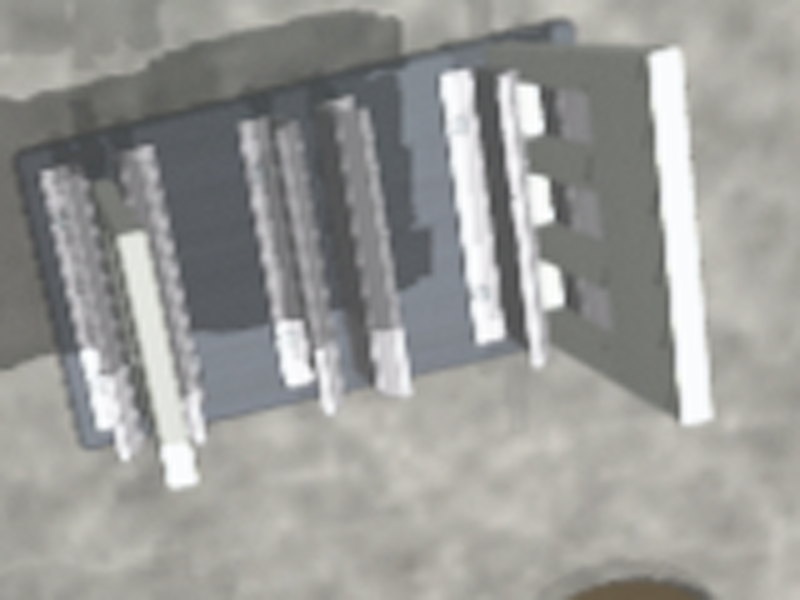

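View pics/w2d.png

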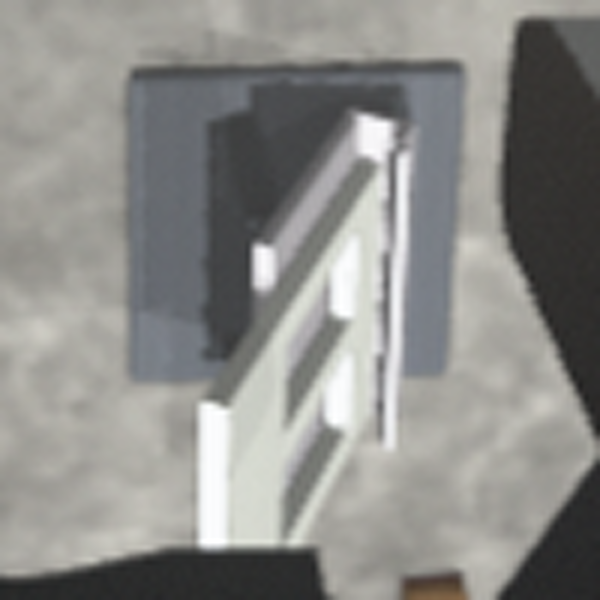

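```bash
cat > fit.py <<'E'
from h import *
cs,cd=calibration("scene"),calibration("side"); w=dict(np.load("pics/w2.npz"))
S=lambda x,y:(230+x/3,120+y/3)
D=lambda x,y:(240+x*170/600,130+y*170/600)
W=lambda x,y:(320+x/5,105+y/5)
V=lambda x,y:(320+x/6,250+y/6)
# rack params x,y,yaw, ynext, ywide
obs=[(w,W(18,160),lambda p:[-.098,.056,.010]),(w,W(85,438),lambda p:[-.098,-.056,.010]),(w,W(565,30),lambda p:[.098,.056,.010]),
(w,W(118,235),lambda p:[-.074,p[3]+.036,.14]),(w,W(145,232),lambda p:[-.066,p[3]+.036,.14]),(w,W(167,487),lambda p:[-.074,p[3]-.036,.14]),(w,W(198,485),lambda p:[-.066,p[3]-.036,.14]),
(w,W(650,50),lambda p:[.066,p[4]+.05,.14]),(w,W(682,48),lambda p:[.074,p[4]+.05,.14]),(w,W(682,420),lambda p:[.066,p[4]-.05,.14]),(w,W(712,418),lambda p:[.074,p[4]-.05,.14]),
(cs,S(197,340),lambda p:[-.098,-.056,0.]),(cs,S(118,265),lambda p:[-.098,.056,.01]),(cs,S(360,230),lambda p:[.098,-.056,.010]),
(cd,D(200,346),lambda p:[-.098,-.056,0.]),(cd,D(118,278),lambda p:[-.098,.056,.01]),(cd,D(376,240),lambda p:[.098,-.056,.010])]
def res(p,obs): return np.concatenate([proj(c,pose2(p,f(p)))[0]-uv for c,uv,f in obs])
r=least_squares(res,[.56,.1,.1,0,0],args=(obs,),loss='soft_l1'); print("rack",r.x.round(4)); print(r.fun.reshape(-1,2).round(1).tolist())
rw=least_squares(res,[.56,.1,.1,0,0],args=(obs[:11],),loss='soft_l1'); print("rack wrist only",rw.x.round(4))
u=np.array([-.5,0,.866]);n=np.array([.866,0,.5]);z0=np.array([0,0,.026]);e=np.array([0,1,0])
# rest x,y,yaw, bx (base centre x), yu (plate y), t (plate inner face offset)
pl=lambda p,su,sy,t:z0+u*su+n*t+e*(p[4]+sy)
ob=[(w,V(133,72),lambda p:[p[3]-.0575,.063,.008]),(w,V(462,65),lambda p:[p[3]+.0575,.063,.008]),(w,V(130,380),lambda p:[p[3]-.0575,-.063,.008]),(w,V(445,375),lambda p:[p[3]+.0575,-.063,.008]),
(w,V(200,402),lambda p:pl(p,.13,.05,0)),(w,V(231,402),lambda p:pl(p,.13,.05,.008)),
(cs,S(372,590),lambda p:[p[3]-.0575,-.063,0]),(cs,S(291,465),lambda p:[p[3]-.0575,.063,.008]),(cs,S(497,525),lambda p:[p[3]+.0575,-.063,.006]),
(cd,D(400,592),lambda p:[p[3]-.0575,-.063,0]),(cd,D(304,468),lambda p:[p[3]-.0575,.063,.008]),(cd,D(542,524),lambda p:[p[3]+.0575,-.063,.006]),
(cs,S(323,371),lambda p:pl(p,.13,.05,.004)),(cs,S(395,472),lambda p:pl(p,.13,-.05,.004)),
(cd,D(338,328),lambda p:pl(p,.13,.05,.004)),(cd,D(424,429),lambda p:pl(p,.13,-.05,.004))]
r=least_squares(res,[.52,-.17,-.1,0,0],args=(ob,),loss='soft_l1'); print("rest",r.x.round(4)); print(r.fun.reshape(-1,2).round(1).tolist())
r2=least_squares(res,[.52,-.17,-.1,0,0],args=(ob[:6],),loss='soft_l1'); print("rest wrist only",r2.x.round(4))
p=r.x
for nm,L in dict(lip_y=z0+n*.0145+e*.058,backtop=z0+u*.08+e*.058,backtop2=z0+u*.08-e*.058,foot=z0+n*.008+e*(p[4]+.05)).items(): print(nm,(( proj(w,pose2(p,L))[0]-[320,250])*6).round())
E
python3 fit.py
```

```text
rack [0.5594 0.1066 0.1056 0.0075 0.0079]
[[-0.9, 0.4], [-0.5, 4.6], [2.5, -0.8], [-0.4, 0.1], [0.2, -0.7], [0.6, 0.7], [0.1, -0.2], [0.0, 0.2], [0.1, -1.0], [0.3, 0.8], [0.2, -0.1], [-1.3, 3.1], [-2.0, -0.1], [1.8, -0.1], [-0.8, 1.4], [-2.1, -2.0], [1.7, -1.0]]
rack wrist only [0.5592 0.1068 0.1008 0.0069 0.008 ]
rest [ 0.532  -0.1693 -0.0997 -0.018  -0.0091]
[[-0.5, 0.6], [1.6, 0.3], [0.3, 0.6], [1.0, 0.1], [0.6, 0.1], [0.1, 1.8], [-1.2, 1.6], [-2.1, -1.0], [0.8, 0.2], [-0.7, 0.9], [-1.6, -3.0], [0.7, -1.4], [-1.2, -0.2], [-0.2, 0.9], [-0.7, -0.9], [0.4, -1.0]]
rest wrist only [ 0.5313 -0.1684 -0.1048 -0.0185 -0.0084]
lip_y [408. 123.]
backtop [274. 246.]
backtop2 [266. 563.]
foot [386. 163.]
```

```bash
python3 - <<'E'
from h import *
w=dict(np.load("pics/w2.npz"))
im=cv2.imread("pics/w2c.png")
def line(p,a,b,col):
    q=(proj(w,pose2(p,np.array([a,b])))-[320,105])*5
    cv2.line(im,tuple(q[0].round().astype(int).tolist()),tuple(q[1].round().astype(int).tolist()),col,1)
p=[.5594,.1066,.1035]
for x,y in ((-.098,-.056),(.098,-.056)): line(p,[x,-.056,.01],[x,.056,.01],(0,0,255))
for y in (-.056,.056): line(p,[-.098,y,.01],[.098,y,.01],(0,0,255))
for c in (-.07,0,.07):
    for s in (-1,1):
        line(p,[c+s*.012,-.048,.055],[c+s*.012,.048,.055],(0,255,0))
        line(p,[c+s*.0058,-.048,.046],[c+s*.0058,.048,.046],(255,0,0))
        line(p,[c+s*.0058,-.048,.01],[c+s*.0058,.048,.01],(255,0,255))
cv2.imwrite("pics/w2o.png",im)
E
```

```text
(no output)
```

View pics/w2o.png

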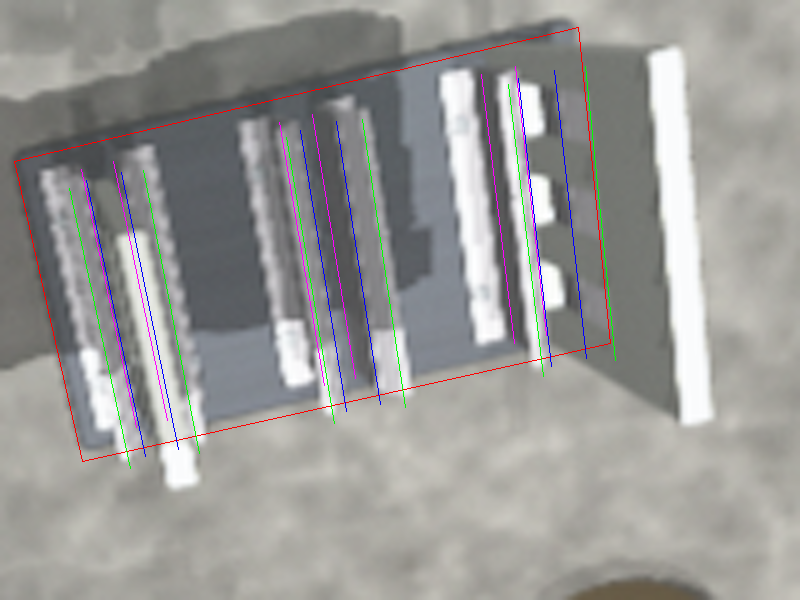

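```bash
cat >> h.py <<'E'
REST=np.array([.532,-.1690,-.1010]); RACK=np.array([.559,.1105,.1035])
u=np.array([-.5,0,.8660254]);n=np.array([.8660254,0,.5]);z0=np.array([0,0,.026]);e=np.array([0,1.,0])
def restpt(su,sn,sy): return pose2(REST,z0+u*su+n*sn+e*sy)[0]
def rackpt(x,y,z): return pose2(RACK,[x,y,z])[0]
def tool(yaw,tilt=0,flip=False):
    # tool y along direction yaw in plan, tilted; tool z down
    Rz=R.from_euler('z',yaw); B=np.array([[0,1,0],[1,0,0],[0,0,-1]],float) # cols: x->y, y->x, z->-z
    return Rz*R.from_euler('y',-tilt)*R.from_matrix(B)
def delta(tcp,Rt):
    s=get_state(); q=s["orientation"]; Rc=R.from_quat([*q[1:],q[0]])
    d=tcp-s["tcp_pos"]; rv=np.degrees((Rt*Rc.inv()).as_rotvec())
    print("clock",round(s["clock"],2),"tcp",s["tcp_pos"].round(4),"tgt",np.round(tcp,4),"| d",d.round(4),"len",np.linalg.norm(d).round(3),"rv",rv.round(2),np.linalg.norm(rv).round(1)); return d,rv
E
python3 - <<'E'
from h import *
T=tool(REST[2],np.radians(30))
delta(restpt(.16,.004,-.009),T)
delta(restpt(.0893,.004,-.009),T)
print(get_state()["joint_pos"].round(3))
E
```

```text
clock 1.25 tcp [0.4505 0.1219 0.3241] tgt [ 0.4549 -0.1702  0.1666] | d [ 0.0044 -0.2922 -0.1576] len 0.332 rv [ -3.19 -29.66   0.9 ] 29.8
clock 1.25 tcp [0.4505 0.1219 0.3241] tgt [ 0.4901 -0.1738  0.1053] | d [ 0.0396 -0.2957 -0.2188] len 0.37 rv [ -3.19 -29.66   0.9 ] 29.8
[ 9.300e-02  9.400e-02  8.900e-02  1.563e+00 -1.000e-03  1.781e+00]
```

{"op": "jog_arm", "data": {"plan": [[0.0005,-0.034,-0.01,-0.35,-3.3,0.1],[0.0005,-0.034,-0.016,-0.35,-3.3,0.1],[0.0005,-0.034,-0.018,-0.35,-3.3,0.1],[0.0005,-0.034,-0.018,-0.35,-3.3,0.1],[0.0005,-0.034,-0.018,-0.35,-3.3,0.1],[0.0005,-0.034,-0.018,-0.35,-3.3,0.1],[0.0005,-0.034,-0.018,-0.35,-3.3,0.1],[0.0005,-0.034,-0.018,-0.35,-3.3,0.1],[0.0005,-0.02,-0.0236,-0.35,-3.26,0.1],[0,0,0,0,0,0]], "hand": 0.7}}

```text
clock: 2.25
tcp_pos: [0.4473, -0.1641, 0.1598]
orientation: [0.187, 0.716, 0.65, 0.171]
wrist_force: [0.3, 1.2, -0.5]
finger_gap: 0.0596
```

```bash
python3 look.py w3; python3 - <<'E'
from h import *
T=tool(REST[2],np.radians(30))
delta(restpt(.16,.004,-.009),T)
delta(restpt(.0893,.004,-.009),T)
E
```

```text
2.25 [ 0.44726782 -0.16410981  0.15981748] [0.1873205  0.71595112 0.65032881 0.1714569 ] [-0.74  -0.26  -0.771  0.637  0.301  0.992]
clock 2.3 tcp [ 0.4491 -0.1644  0.1626] tgt [ 0.4549 -0.1702  0.1666] | d [ 0.0058 -0.0059  0.0039] len 0.009 rv [-0.07 -0.45 -0.39] 0.6
clock 2.3 tcp [ 0.4491 -0.1644  0.1626] tgt [ 0.4901 -0.1738  0.1053] | d [ 0.041  -0.0095 -0.0573] len 0.071 rv [-0.07 -0.45 -0.39] 0.6
```

View pics/w3.png

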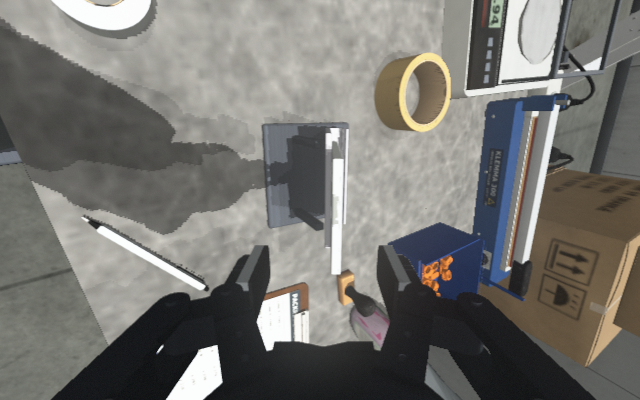

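```bash
python3 - <<'E'
from h import *
w=dict(np.load("pics/w3.npz"))
im=cv2.imread("pics/w3.png")
im=cv2.resize(im[100:300,240:380],None,fx=4,fy=4,interpolation=cv2.INTER_CUBIC)
for sy in (.041,-.059):
  for t in (0,.008):
    q=(proj(w,restpt(.13,t,sy))[0]-[240,100])*4; print(sy,t,q.round()); cv2.circle(im,tuple(int(v) for v in q),4,(0,0,255),1)
    q=(proj(w,restpt(0,t,sy))[0]-[240,100])*4; cv2.circle(im,tuple(int(v) for v in q),4,(0,255,0),1)
for sy in (.058,-.058):
    q=(proj(w,restpt(.08,0,sy))[0]-[240,100])*4; cv2.circle(im,tuple(int(v) for v in q),4,(255,0,0),1)
cv2.imwrite("pics/w3c.png",im[:600])
E
```

```text
0.041 0 [375. 233.]
0.041 0.008 [418. 233.]
-0.059 0 [369. 697.]
-0.059 0.008 [406. 697.]
```

View pics/w3c.png

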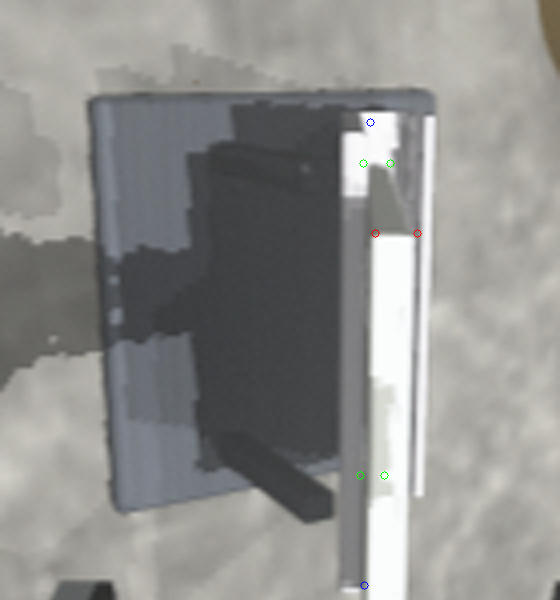

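{"op": "jog_arm", "data": {"plan": [[0.0067,-0.0016,-0.0096,0,-0.1,-0.1],[0.0067,-0.0016,-0.0096,0,-0.1,-0.1],[0.0067,-0.0016,-0.0096,0,-0.1,-0.1],[0.0067,-0.0016,-0.0096,0,-0.1,-0.1],[0.0067,-0.0016,-0.0096,0,0,0],[0.0067,-0.0016,-0.0096,0,0,0],[0,0,0,0,0,0],[0,0,0,0,0,0],[0,0,0,0,0,0],[0,0,0,0,0,0]]}}

```text
clock: 3.3
tcp_pos: [0.4924, -0.1752, 0.1091]
orientation: [0.195, 0.715, 0.649, 0.174]
wrist_force: [-0.6, 0.3, 0.1]
finger_gap: 0.0596
```

```bash
python3 - <<'E'
from h import *
T=tool(REST[2],np.radians(30))
delta(restpt(.0893,.0032,-.009),T); s=get_state(); print(s["wrist_force"],s["finger_gap"])
E
```

```text
clock 3.3 tcp [ 0.4924 -0.1752  0.1091] tgt [ 0.4894 -0.1737  0.1049] | d [-0.003   0.0015 -0.0042] len 0.005 rv [ 0.22  0.27 -0.16] 0.4
[-0.55966006  0.29538245  0.09021819] 0.059621158540612035
```

{"op": "jog_arm", "data": {"plan": [[-0.003,0.0015,-0.004,0,0,0],[0,0,0,0,0,0],[0,0,0,0,0,0],[0,0,0,0,0,0],[0,0,0,0,0,0],[0,0,0,0,0,0],[0,0,0,0,0,0],[0,0,0,0,0,0],[0,0,0,0,0,0],[0,0,0,0,0,0]], "hand": 0, "force": 40}}

```text
clock: 4.3
tcp_pos: [0.4892, -0.1738, 0.1044]
orientation: [0.194, 0.715, 0.648, 0.174]
wrist_force: [-2.8, 0.9, 5.6]
finger_gap: 0.006
```

```bash
python3 look.py w4; python3 - <<'E'
from h import *
T=tool(REST[2],np.radians(30))
delta(restpt(.0893,.0032,-.009),T)
delta(restpt(.1893,.0042,-.009),T)
delta(rackpt(0,0,.20),tool(RACK[2],0))
E
```

```text
4.3 [ 0.48918147 -0.17384606  0.10438933] [0.19438681 0.71522824 0.64834285 0.17410885] [-0.681 -0.119 -0.83   0.405  0.279  1.052]
clock 4.35 tcp [ 0.4892 -0.1739  0.1044] tgt [ 0.4894 -0.1737  0.1049] | d [0.0003 0.0001 0.0006] len 0.001 rv [ 0.2   0.23 -0.12] 0.3
clock 4.35 tcp [ 0.4892 -0.1739  0.1044] tgt [ 0.4405 -0.1688  0.192 ] | d [-0.0486  0.0051  0.0877] len 0.1 rv [ 0.2   0.23 -0.12] 0.3
clock 4.35 tcp [ 0.4892 -0.1739  0.1044] tgt [0.559  0.1105 0.2   ] | d [0.0698 0.2844 0.0956] len 0.308 rv [ 0.1  30.3  11.28] 32.3
```

View pics/w4.png

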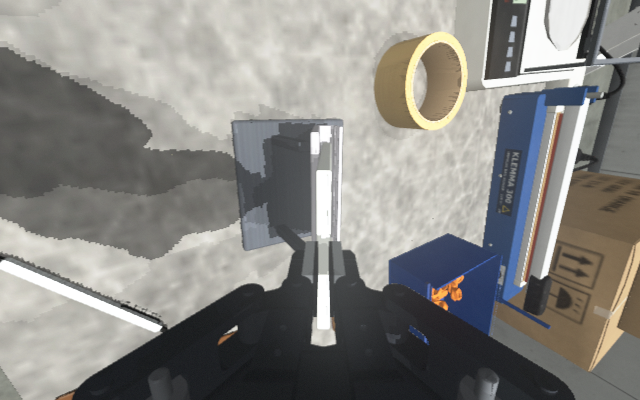

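{"op": "jog_arm", "data": {"plan": [[-0.006,0.0006,0.0104,0,0,0],[-0.01,0.001,0.0173,0,0,0],[-0.012,0.0012,0.0208,0,0,0],[-0.012,0.0012,0.0208,0,0,0],[0.004,0.02,0.024,0,4,1.5],[0.016,0.034,0.02,0.02,5.26,2],[0.017,0.038,0.015,0.02,5.26,2],[0.017,0.038,0.012,0.02,5.26,2],[0.017,0.038,0.01,0.02,5.26,2],[0.017,0.038,0.005,0.02,5.26,1.78]]}}

```text
clock: 5.35
tcp_pos: [0.5382, 0.038, 0.2604]
orientation: [-0.001, 0.669, 0.743, -0.001]
wrist_force: [1.4, -1.6, 0.2]
finger_gap: 0.0058
```

```bash
python3 - <<'E'
from h import *
s=get_state();print(s["finger_gap"],s["wrist_force"],s["joint_pos"].round(2))
delta(rackpt(0,0,.26),tool(RACK[2],0))
E
```

```text
0.00576595605681704 [ 1.40916462 -1.60953249  0.24025483] [-0.08  0.24  0.1   1.44 -0.    1.39]
clock 5.35 tcp [0.5382 0.038  0.2604] tgt [0.559  0.1105 0.26  ] | d [ 0.0208  0.0725 -0.0004] len 0.075 rv [ 0.01 -0.1  -0.1 ] 0.1
```

{"op": "jog_arm", "data": {"plan": [[0.006,0.02,0,0,0,0],[0.006,0.021,0,0,0,0],[0.0055,0.02,0,0,0,0],[0.003,0.0115,0,0,-0.1,-0.1],[0,0,0,0,0,0],[0,0,0,0,0,0],[0,0,0,0,0,0],[0,0,0,0,0,0],[0,0,0,0,0,0],[0,0,0,0,0,0]]}}

```text
clock: 6.35
tcp_pos: [0.5575, 0.1083, 0.2597]
orientation: [0.0, 0.671, 0.742, 0.001]
wrist_force: [-0.2, -0.0, -1.1]
finger_gap: 0.006
```

```bash
python3 look.py w5; python3 - <<'E'
from h import *
delta(rackpt(0,0,.26),tool(RACK[2],0))
w=dict(np.load("pics/w5.npz"))
im=cv2.imread("pics/w5.png")
def line(a,b,col):
    q=proj(w,np.array([rackpt(*a),rackpt(*b)]))
    cv2.line(im,tuple(q[0].round().astype(int).tolist()),tuple(q[1].round().astype(int).tolist()),col,1)
im0=im.copy()
for y in (-.056,.056): line([-.098,y,.01],[.098,y,.01],(0,0,255))
for x in (-.098,.098): line([x,-.056,.01],[x,.056,.01],(0,0,255))
for c in (-.07,0,.07):
    for s in (-1,1):
        line([c+s*.012,-.048,.055],[c+s*.012,.048,.055],(0,255,0))
for c in (-.07,.07): line([c,-.032,.14],[c,.04,.14],(255,0,255))
x=np.hstack([im0,im])
cv2.imwrite("pics/w5o.png",np.hstack([cv2.resize(i[80:380,220:420],None,fx=2,fy=2,interpolation=cv2.INTER_CUBIC) for i in (im0,im)]))
for n_ in("scene","side"):
    i=read_camera(n_); cv2.imwrite(f"pics/{n_}5.png",i[:,:,::-1])
a=cv2.imread("pics/scene5.png")[100:260,230:390];b=cv2.imread("pics/side5.png")[100:260,240:400]
cv2.imwrite("pics/s5.png",cv2.resize(np.hstack([a,b]),None,fx=2.5,fy=2.5,interpolation=cv2.INTER_CUBIC))
E
```

```text
6.35 [0.5574949  0.10825359 0.25966183] [3.12885290e-04 6.70588925e-01 7.41828490e-01 9.42557141e-04] [5.000e-02 2.900e-01 1.750e-01 1.454e+00 1.000e-03 1.520e+00]
clock 6.4 tcp [0.5575 0.1084 0.2596] tgt [0.559  0.1105 0.26  ] | d [0.0015 0.0021 0.0004] len 0.003 rv [-0.05  0.09  0.14] 0.2
```

View pics/w5o.png

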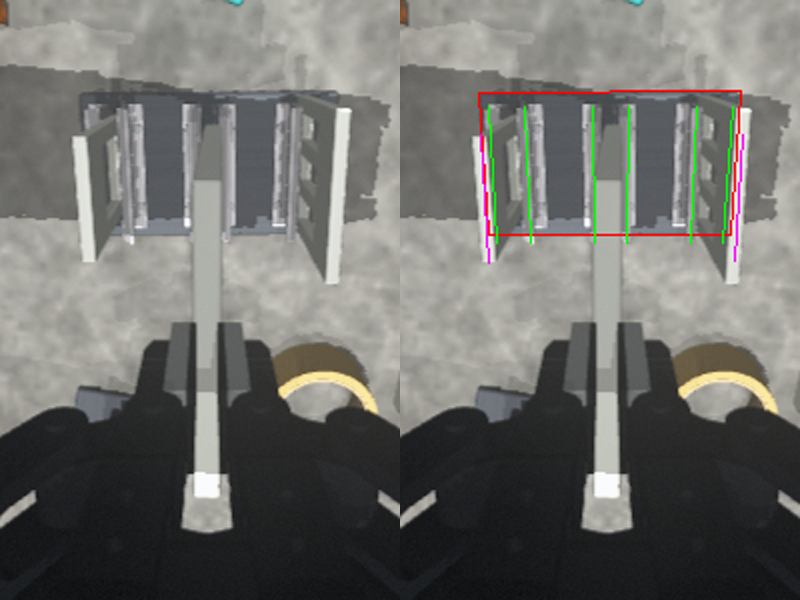

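View pics/s5.png

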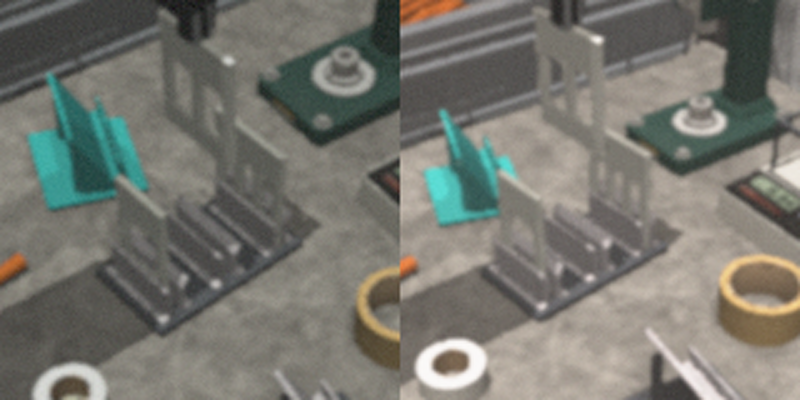

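{"op": "jog_arm", "data": {"plan": [[0.0015,0.002,-0.01,0,0,0.1],[0,0,-0.02,0,0,0],[0,0,-0.025,0,0,0],[0,0,-0.025,0,0,0],[0,0,-0.015,0,0,0],[0,0,-0.008,0,0,0],[0,0,0,0,0,0],[0,0,0,0,0,0],[0,0,0,0,0,0],[0,0,0,0,0,0]]}}

```text
clock: 7.5
tcp_pos: [0.5597, 0.1108, 0.1575]
orientation: [0.001, 0.67, 0.743, 0.001]
wrist_force: [0.5, -0.2, -0.8]
finger_gap: 0.0062
```

```bash
python3 look.py w6; python3 - <<'E'
from h import *
delta(rackpt(0,0,.0993),tool(RACK[2],0))
w=dict(np.load("pics/w6.npz"))
im=cv2.imread("pics/w6.png")
im0=im.copy()
def line(a,b,col):
    q=proj(w,np.array([rackpt(*a),rackpt(*b)]))
    cv2.line(im,tuple(q[0].round().astype(int).tolist()),tuple(q[1].round().astype(int).tolist()),col,1)
for s in (-1,1):
    line([s*.012,-.048,.055],[s*.012,.048,.055],(0,255,0)); line([s*.0058,-.048,.046],[s*.0058,.048,.046],(255,0,0))
cv2.imwrite("pics/w6o.png",np.hstack([cv2.resize(i[60:260,260:390],None,fx=3,fy=3,interpolation=cv2.INTER_CUBIC) for i in (im0,im)]))
E
```

```text
7.5 [0.55972873 0.11083175 0.15745049] [0.0008224  0.66962868 0.74269409 0.00149716] [ 5.400e-02  3.140e-01 -4.100e-02  1.212e+00  1.000e-03  1.522e+00]
clock 7.55 tcp [0.5596 0.1108 0.1573] tgt [0.559  0.1105 0.0993] | d [-0.0006 -0.0003 -0.058 ] len 0.058 rv [-0.06  0.17  0.01] 0.2
```

View pics/w6o.png

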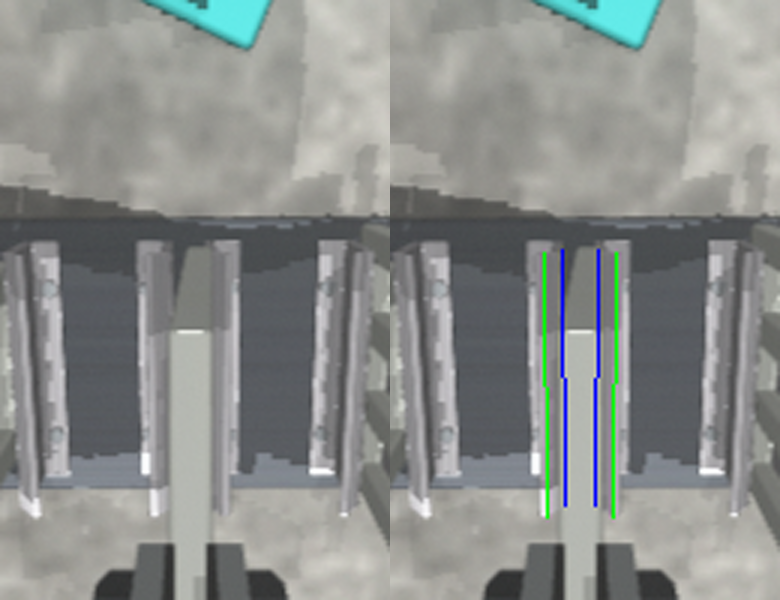

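```bash
python3 - <<'E'
import cv2
im=cv2.imread("pics/w6.png")[130:240,295:350]
im=cv2.convertScaleAbs(im,alpha=1.3)
cv2.imwrite("pics/w6z.png",cv2.resize(im[:70],None,fx=8,fy=8,interpolation=cv2.INTER_NEAREST))
E
```

```text
(no output)
```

View pics/w6z.png

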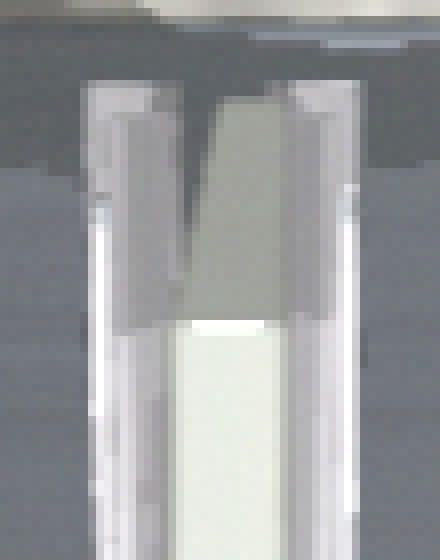

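{"op": "jog_arm", "data": {"plan": [[-0.0014,0,0,-0.12,1.2,0],[0,0,0,0,0,0],[0,0,-0.006,0,0,0],[0,0,-0.008,0,0,0],[0,0,-0.008,0,0,0],[0,0,-0.008,0,0,0],[0,0,-0.008,0,0,0],[0,0,-0.006,0,0,0],[0,0,0,0,0,0],[0,0,0,0,0,0]]}}

```text
clock: 8.55
tcp_pos: [0.5575, 0.1108, 0.1123]
orientation: [-0.007, 0.67, 0.743, -0.007]
wrist_force: [0.5, 1.1, -1.8]
finger_gap: 0.0063
```

```bash
python3 look.py w7; python3 - <<'E'
from h import *
delta(rackpt(0,0,.0993),tool(RACK[2],0)); s=get_state(); print(s["wrist_force"].round(1),s["ft_torque"].round(2))
im=cv2.imread("pics/w7.png"); cv2.imwrite("pics/w7c.png",cv2.resize(im[60:260,220:420],None,fx=3,fy=3,interpolation=cv2.INTER_CUBIC))
E
```

```text
8.55 [0.55753679 0.11075632 0.11234415] [-0.00699235  0.66959683  0.74265814 -0.00707598] [ 0.055  0.354 -0.098  1.139 -0.     1.522]
clock 8.6 tcp [0.5578 0.1108 0.1127] tgt [0.559  0.1105 0.0993] | d [ 0.0012 -0.0003 -0.0134] len 0.013 rv [ 0.06 -1.1   0.01] 1.1
[ 0.   0.2 -1.4] [ 0.01 -0.    0.01]
```

View pics/w7c.png

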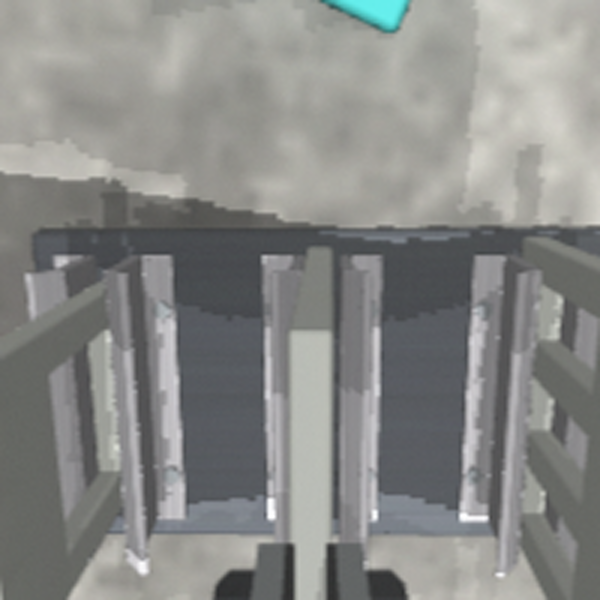

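{"op": "jog_arm", "data": {"plan": [[0,0,-0.004,0,0,0],[0,0,-0.004,0,0,0],[0,0,-0.003,0,0,0],[0,0,-0.001,0,0,0],[0,0,-0.001,0,0,0],[0,0,0,0,0,0],[0,0,0,0,0,0],[0,0,0,0,0,0],[0,0,0,0,0,0],[0,0,0,0,0,0]]}}

```text
clock: 9.6
tcp_pos: [0.5577, 0.1108, 0.0995]
orientation: [-0.007, 0.67, 0.743, -0.007]
wrist_force: [0.3, -0.3, -1.1]
finger_gap: 0.0059
```

```bash
python3 - <<'E'
from h import *
delta(rackpt(0,0,.0993),tool(RACK[2],0)); s=get_state(); print(s["wrist_force"].round(1),s["ft_torque"].round(2))
E
```

```text
clock 9.6 tcp [0.5577 0.1108 0.0995] tgt [0.559  0.1105 0.0993] | d [ 0.0013 -0.0003 -0.0002] len 0.001 rv [ 0.06 -1.11  0.01] 1.1
[ 0.3 -0.3 -1.1] [-0.01 -0.06  0.01]
```

{"op": "jog_arm", "data": {"plan": [[0,0,-0.001,0,0,0],[0,0,0,0,0,0],[0,0,-0.001,0,0,0],[0,0,0,0,0,0],[0,0,-0.001,0,0,0],[0,0,0,0,0,0],[0,0,0,0,0,0],[0,0,0,0,0,0],[0,0,0,0,0,0],[0,0,0,0,0,0]]}}

```text
clock: 10.6
tcp_pos: [0.5595, 0.1112, 0.0988]
orientation: [-0.005, 0.67, 0.743, -0.005]
wrist_force: [-0.0, 1.8, 10.0]
finger_gap: 0.0059
```

```bash
python3 - <<'E'
from h import *
i=read_camera("scene"); cv2.imwrite("pics/scene8.png",i[:,:,::-1])
cv2.imwrite("pics/s8.png",cv2.resize(i[120:240,240:380,::-1],None,fx=5,fy=5,interpolation=cv2.INTER_CUBIC))
s=get_state(); print(s["wrist_force"].round(1),s["ft_torque"].round(2),s["tcp_pos"])
E
```

```text
[-0.7  1.5 10.2] [ 0.2   0.11 -0.04] [0.55950408 0.11116144 0.09877003]
```

View pics/s8.png

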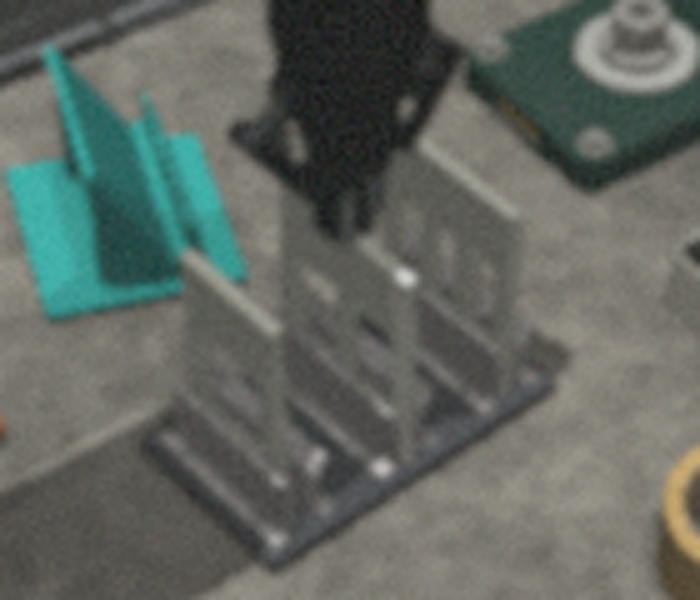

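{"op": "jog_arm", "data": {"plan": [[0,0,0.001,0,0,0],[0,0,0,0,0,0],[0,0,0,0,0,0],[0,0,0,0,0,0],[0,0,0,0,0,0],[0,0,0,0,0,0],[0,0,0,0,0,0],[0,0,0.01,0,0,0],[0,0,0.02,0,0,0],[0,0,0.03,0,0,0]], "hand": 0.45}}

```text
clock: 11.65
tcp_pos: [0.5564, 0.1107, 0.1572]
orientation: [-0.008, 0.67, 0.743, -0.008]
wrist_force: [0.7, 0.0, 0.4]
finger_gap: 0.0387
```

```bash
python3 look.py w9; python3 - <<'E'
from h import *
s=get_state(); print(s["wrist_force"].round(1),s["tcp_pos"],s["finger_gap"])
for n_ in ("scene","side"):
    i=read_camera(n_); cv2.imwrite(f"pics/{n_}9.png",i[:,:,::-1])
a=cv2.imread("pics/scene9.png")[120:240,240:380];b=cv2.imread("pics/w9.png")[60:260,220:420]
cv2.imwrite("pics/s9.png",np.hstack([cv2.resize(a,(466,400)),cv2.resize(b,(400,400))])[:,:800])
E
```

```text
11.65 [0.55639752 0.11068738 0.15719088] [-0.00801799  0.66962285  0.74261396 -0.00809067] [ 0.055  0.331 -0.017  1.245 -0.     1.522]
[ 1.8 -0.3  4.8] [0.55965896 0.11093755 0.16365277] 0.03846505078309285
```

View pics/s9.png

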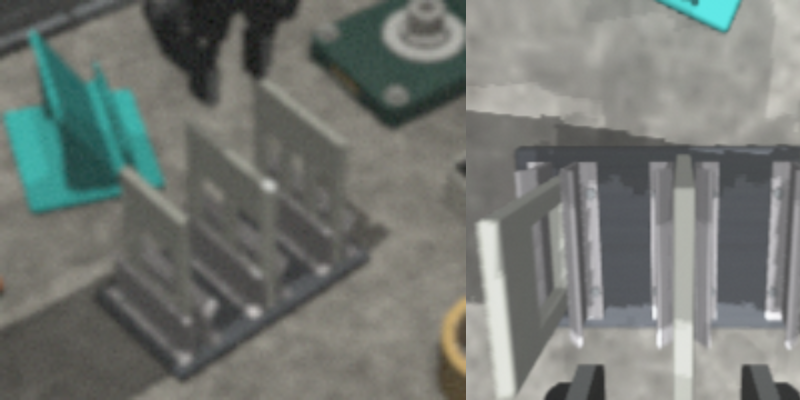

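```bash
python3 - <<'E'
from h import *
delta(np.array([.489,.107,.20]),tool(RACK[2],0))
E
```

```text
clock 11.8 tcp [0.5595 0.1109 0.1604] tgt [0.489 0.107 0.2  ] | d [-0.0705 -0.0039  0.0396] len 0.081 rv [ 0.05 -0.82  0.01] 0.8
```

{"op": "jog_arm", "data": {"plan": [[0,0,0.02,0,-0.4,0],[0,0,0.02,0,-0.4,0],[-0.017,-0.001,0,0,0,0],[-0.02,-0.001,0,0,0,0],[-0.02,-0.001,0,0,0,0],[-0.0135,-0.001,0,0,0,0],[0,0,0,0,0,0],[0,0,0,0,0,0],[0,0,0,0,0,0],[0,0,0,0,0,0]]}}

```text
clock: 12.8
tcp_pos: [0.4878, 0.1067, 0.1972]
orientation: [-0.002, 0.67, 0.743, -0.002]
wrist_force: [-0.6, 0.5, 0.4]
finger_gap: 0.0383
```

```bash
python3 look.py w10; python3 - <<'E'
from h import *
delta(np.array([.489,.107,.20]),tool(RACK[2],0))
im=cv2.imread("pics/w10.png"); w=dict(np.load("pics/w10.npz"))
for x in(-.074,-.066):
  for y in (-.0325,.0395): print((proj(w,rackpt(x,y,.14))[0]-[240,140])*4)
cv2.imwrite("pics/w10c.png",cv2.resize(im[140:290,240:420],None,fx=4,fy=4,interpolation=cv2.INTER_NEAREST))
E
```

```text
12.8 [0.48779796 0.10674977 0.19716021] [-0.00175263  0.66971053  0.74261657 -0.00231493] [ 5.500e-02  1.710e-01 -1.300e-01  1.276e+00 -1.000e-03  1.523e+00]
clock 12.85 tcp [0.4877 0.1068 0.1972] tgt [0.489 0.107 0.2  ] | d [0.0013 0.0002 0.0028] len 0.003 rv [ 0.06 -0.34  0.02] 0.3
[327.33801573 398.72888398]
[326.25381098  93.88648022]
[361.4773043  398.75710923]
[363.56200564  93.85454387]
```

View pics/w10c.png

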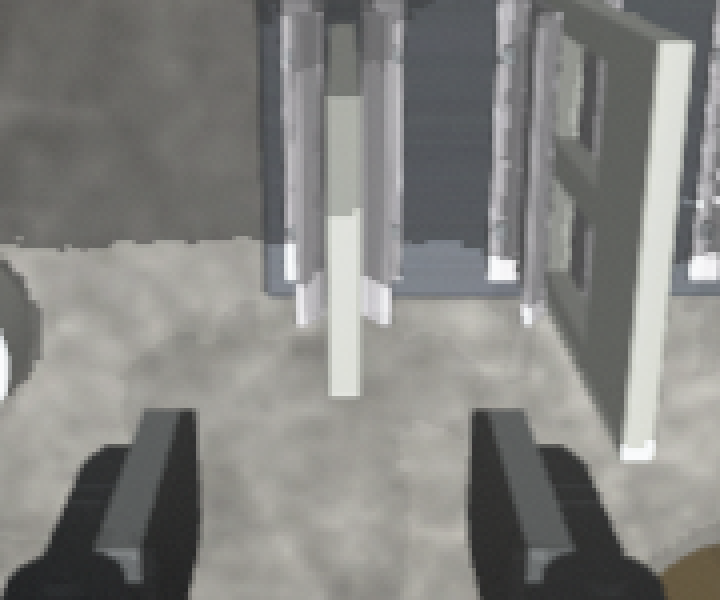

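View pics/w10.png

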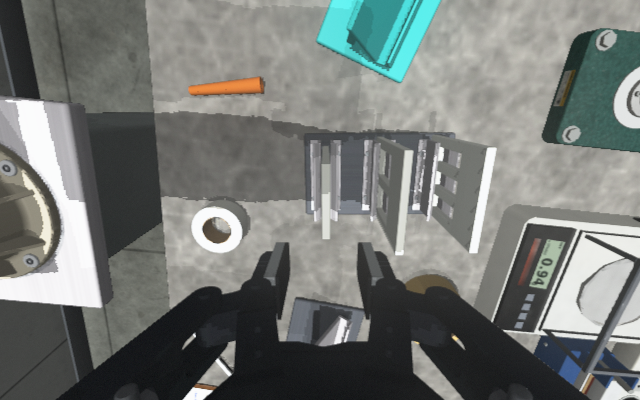

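{"op": "jog_arm", "data": {"plan": [[0.0013,0,-0.01,0,-0.34,0],[0,0,-0.02,0,0,0],[0,0,-0.025,0,0,0],[0,0,-0.022,0,0,0],[0,0,-0.014,0,0,0],[0,0,-0.006,0,0,0],[0,0,0,0,0,0],[0,0,0,0,0,0],[0,0,0,0,0,0],[0,0,0,0,0,0]]}}

```text
clock: 13.85
tcp_pos: [0.4892, 0.1068, 0.1013]
orientation: [0.001, 0.67, 0.743, 0.0]
wrist_force: [0.1, -1.1, 0.8]
finger_gap: 0.0387
```

```bash
python3 - <<'E'
from h import *
delta(np.array([.489,.107,.0993]),tool(RACK[2],0)); print(get_state()["wrist_force"])
E
```

```text
clock 13.85 tcp [0.4892 0.1068 0.1013] tgt [0.489  0.107  0.0993] | d [-0.0002  0.0002 -0.002 ] len 0.002 rv [0.06 0.11 0.01] 0.1
[ 0.08144521 -1.09808101  0.81728429]
```

{"op": "jog_arm", "data": {"plan": [[0,0,-0.002,0,0,0],[0,0,0,0,0,0],[0,0,0,0,0,0],[0,0,0,0,0,0],[0,0,0,0,0,0],[0,0,0,0,0,0],[0,0,0,0,0,0],[0,0,0,0,0,0],[0,0,0,0,0,0],[0,0,0,0,0,0]], "hand": 0, "force": 40}}

```text
clock: 14.85
tcp_pos: [0.4886, 0.1068, 0.0986]
orientation: [0.001, 0.67, 0.743, -0.0]
wrist_force: [0.1, -0.3, 2.7]
finger_gap: 0.0061
```

```bash
python3 - <<'E'
from h import *
s=get_state();print(s["wrist_force"],s["finger_gap"])
T=tool(REST[2],np.radians(30))
delta(rackpt(-.07,0,.26),tool(RACK[2],0))
delta(restpt(.0893+.09,.0055,0),T)
E
```

```text
[ 0.0787387  -0.27215716  2.65987056] 0.006119672233315439
clock 14.85 tcp [0.4886 0.1068 0.0986] tgt [0.4894 0.1033 0.26  ] | d [ 0.0008 -0.0035  0.1614] len 0.161 rv [0.06 0.04 0.01] 0.1
clock 14.85 tcp [0.4886 0.1068 0.0986] tgt [ 0.4475 -0.1604  0.184 ] | d [-0.0411 -0.2672  0.0854] len 0.284 rv [  0.1  -30.02 -11.42] 32.1
```

{"op": "jog_arm", "data": {"plan": [[0,0,0.01,0,0,0],[0,0,0.02,0,0,0],[0,0,0.025,0,0,0],[0,0,0.028,0,0,0],[0,-0.01,0.025,0,0,0],[-0.004,-0.03,0.01,0.01,-4,-1.5],[-0.006,-0.038,0,0.01,-4.3,-1.6],[-0.006,-0.038,0,0.01,-4.3,-1.6],[-0.006,-0.038,0,0.01,-4.3,-1.6],[-0.006,-0.038,0,0.01,-4.3,-1.6]]}}

```text
clock: 15.85
tcp_pos: [0.4597, -0.0862, 0.2169]
orientation: [0.138, 0.707, 0.682, 0.124]
wrist_force: [0.5, -1.4, -0.5]
finger_gap: 0.006
```

```bash
python3 - <<'E'
from h import *
s=get_state();print(s["wrist_force"],s["finger_gap"])
T=tool(REST[2],np.radians(30))
delta(restpt(.0886+.09,.0055,0),T)
E
```

```text
[ 0.54269926 -1.3638529  -0.46878839] 0.0059607127882866425
clock 15.85 tcp [ 0.4597 -0.0862  0.2169] tgt [ 0.4479 -0.1605  0.1834] | d [-0.0118 -0.0743 -0.0335] len 0.082 rv [ 0.15 -8.66 -3.49] 9.3
```

{"op": "jog_arm", "data": {"plan": [[-0.004,-0.025,0,0.05,-3,-1.2],[-0.004,-0.025,0,0.05,-3,-1.2],[-0.004,-0.024,-0.01,0.05,-2.66,-1.1],[0,0,-0.014,0,0,0],[0,0,-0.0095,0,0,0],[0,0,0,0,0,0],[0,0,0,0,0,0],[0,0,0,0,0,0],[0,0,0,0,0,0],[0,0,0,0,0,0]]}}

```text
clock: 16.85
tcp_pos: [0.4489, -0.159, 0.1834]
orientation: [0.191, 0.717, 0.648, 0.173]
wrist_force: [0.6, 0.1, -1.0]
finger_gap: 0.0057
```

```bash
python3 look.py w11; python3 - <<'E'
from h import *
T=tool(REST[2],np.radians(30))
delta(restpt(.0886+.09,.0055,0),T)
w=dict(np.load("pics/w11.npz"))
im=cv2.imread("pics/w11.png"); o=np.array([230,50])
c=cv2.resize(im[50:250,230:430],None,fx=4,fy=4,interpolation=cv2.INTER_NEAREST)
def ln(a,b,col):
    q=((proj(w,np.array([restpt(*a),restpt(*b)]))-o)*4).round().astype(int); cv2.line(c,tuple(q[0].tolist()),tuple(q[1].tolist()),col,1)
ln((.08,0,.058),(.08,0,-.058),(255,0,0)); ln((0,0,.058),(0,0,-.058),(0,255,0)); ln((.009,.013,.058),(.009,.013,-.058),(0,0,255))
for t in (-.004,.004):
    q=proj(w,restpt(.09,.0055+t,.036))[0]; print("pred foot px",((q-o)*4).round()); cv2.circle(c,tuple(((q-o)*4).astype(int).tolist()),5,(255,0,255),1)
cv2.imwrite("pics/w11c.png",c[:600])
for n_ in ("side",):
    i=read_camera(n_); cv2.imwrite(f"pics/{n_}11.png",cv2.resize(i[180:340,260:460,::-1],None,fx=3.5,fy=3.5,interpolation=cv2.INTER_CUBIC))
E
```

```text
16.85 [ 0.44885645 -0.15904155  0.18344409] [0.19079945 0.71650499 0.64831625 0.17292253] [-0.725 -0.289 -0.734  0.691  0.296  1.012]
clock 16.9 tcp [ 0.4487 -0.1591  0.1833] tgt [ 0.4479 -0.1605  0.1834] | d [-0.0008 -0.0014  0.0001] len 0.002 rv [-0.05 -0.16 -0.06] 0.2
pred foot px [358. 434.]
pred foot px [391. 434.]
```

View pics/w11c.png

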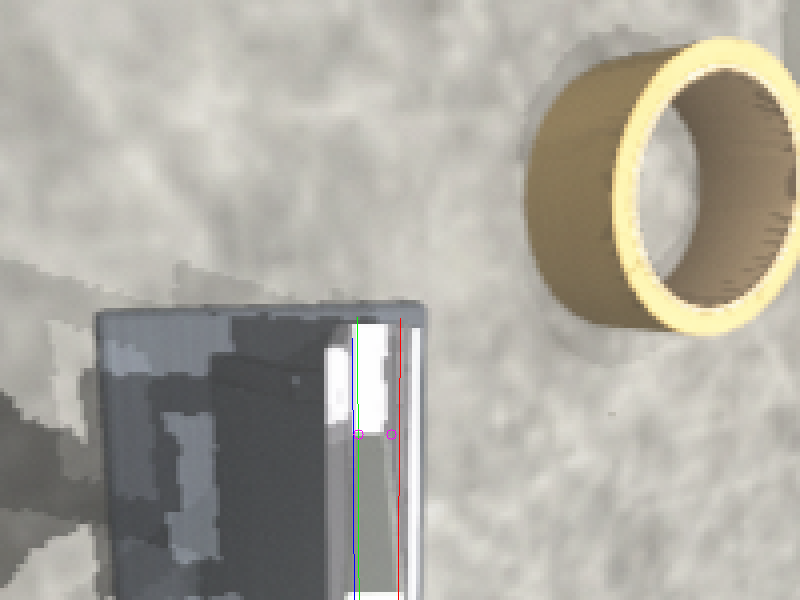

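View pics/side11.png

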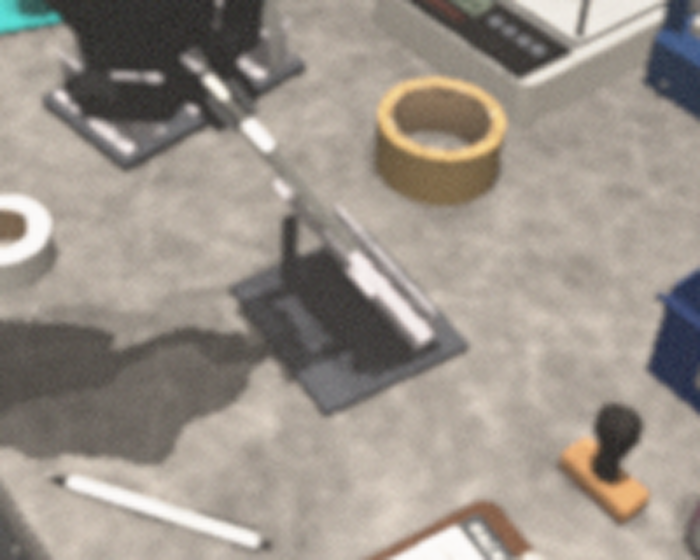

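```bash
python3 - <<'E'
from h import *
w=dict(np.load("pics/w11.npz")); o=np.array([230,50])
for a in [(0,0,.04),(0,.013,.04),(.009,.013,.04),(.014,.015,.04),(.015,.019,.04),(.08,0,.04),(.08,0,.058)]: print(a,((proj(w,restpt(*a))[0]-o)*4).round(1))
im=cv2.imread("pics/w11.png")
print(im[145,312:345].tolist())
cv2.imwrite("pics/w11z.png",cv2.resize(im[120:200,300:345],None,fx=9,fy=9,interpolation=cv2.INTER_NEAREST)[:600])
E
```

```text
(0, 0, 0.04) [357.7 375. ]
(0, 0.013, 0.04) [398.6 375. ]
(0.009, 0.013, 0.04) [399.2 378.3]
(0.014, 0.015, 0.04) [406.1 380.2]
(0.015, 0.019, 0.04) [419.3 380.6]
(0.08, 0, 0.04) [352.8 411.7]
(0.08, 0, 0.058) [352.4 337.7]
[[247, 246, 246], [253, 253, 253], [254, 253, 254], [254, 254, 254], [250, 249, 250], [212, 209, 212], [225, 223, 224], [253, 252, 252], [254, 254, 254], [254, 254, 254], [254, 254, 254], [254, 254, 254], [254, 253, 254], [243, 241, 243], [189, 187, 189], [148, 147, 147], [136, 134, 136], [152, 148, 150], [164, 161, 163], [156, 153, 154], [192, 190, 191], [250, 249, 249], [244, 242, 240], [140, 135, 131], [167, 170, 170], [193, 200, 204], [193, 201, 204], [194, 201, 204], [199, 206, 208], [199, 207, 208], [200, 207, 208], [197, 206, 207], [195, 203, 206]]
```

View pics/w11z.png

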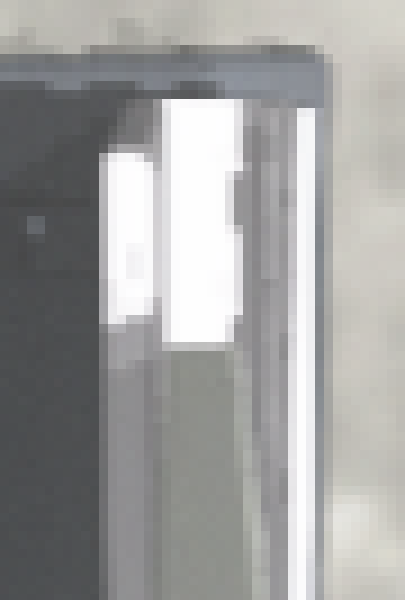

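{"op": "jog_arm", "data": {"plan": [[-0.0004,-0.0014,0.0002,-0.05,-0.16,-0.06],[0.006,-0.0006,-0.0104,0,0,0],[0.009,-0.0009,-0.0156,0,0,0],[0.01,-0.001,-0.0173,0,0,0],[0.009,-0.0009,-0.0156,0,0,0],[0.005,-0.0005,-0.0087,0,0,0],[0.003,-0.0003,-0.0052,0,0,0],[0,0,0,0,0,0],[0,0,0,0,0,0],[0,0,0,0,0,0]]}}

```text
clock: 17.95
tcp_pos: [0.4902, -0.1652, 0.1111]
orientation: [0.192, 0.717, 0.647, 0.174]
wrist_force: [0.5, 0.1, -1.0]
finger_gap: 0.0061
```

```bash
python3 look.py w12; python3 - <<'E'
from h import *
T=tool(REST[2],np.radians(30)); s=get_state(); print(s["wrist_force"].round(1),s["ft_torque"].round(2))
d,r=delta(restpt(.0886,.006,0),T)
Rz=R.from_euler('z',REST[2]).as_matrix(); dl=Rz.T@d; print("along u,n,y",dl@u,dl@n,dl[1])
im=cv2.imread("pics/w12.png")
cv2.imwrite("pics/w12c.png",cv2.resize(im[110:260,240:400],None,fx=4,fy=4,interpolation=cv2.INTER_NEAREST))
E
```

```text
17.95 [ 0.4902363  -0.16517273  0.11108411] [0.19242311 0.71685854 0.64728793 0.17350944] [-0.658 -0.132 -0.821  0.426  0.267  1.077]
[-0.4  0.8 -0.4] [0.02 0.57 0.03]
clock 18.0 tcp [ 0.4902 -0.1651  0.1111] tgt [ 0.4931 -0.1651  0.1057] | d [ 0.0029  0.0001 -0.0053] len 0.006 rv [0.03 0.03 0.06] 0.1
along u,n,y -0.006054641924060261 -0.00021107626083302633 0.0003801645515703175
```

View pics/w12c.png

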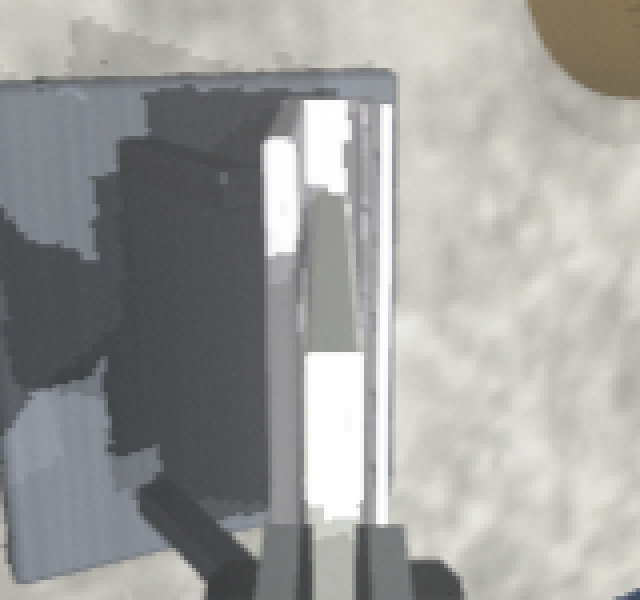

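{"op": "jog_arm", "data": {"plan": [[0.0015,0,-0.0026,0,0,0],[0.0005,0,-0.0009,0,0,0],[0,0,0,0,0,0],[0.0005,0,-0.0009,0,0,0],[0,0,0,0,0,0],[0.0005,0,-0.0009,0,0,0],[0,0,0,0,0,0],[0,0,0,0,0,0],[0,0,0,0,0,0],[0,0,0,0,0,0]]}}

```text
clock: 19.0
tcp_pos: [0.4936, -0.1649, 0.1061]
orientation: [0.193, 0.717, 0.647, 0.174]
wrist_force: [-4.8, 2.1, 7.1]
finger_gap: 0.0059
```

```bash
cat > chk.py <<'E'
from h import *
T=tool(REST[2],np.radians(30)); s=get_state(); print(s["wrist_force"].round(1),s["ft_torque"].round(2))
d,r=delta(restpt(.0886,.006,0),T)
Rz=R.from_euler('z',REST[2]).as_matrix(); dl=Rz.T@d; print("along u,n,y",dl@u,dl@n,dl[1])
E
python3 chk.py
```

```text
[-4.8  2.1  7.1] [0.33 0.64 0.12]
clock 19.0 tcp [ 0.4936 -0.1649  0.1061] tgt [ 0.4931 -0.1651  0.1057] | d [-0.0005 -0.0001 -0.0004] len 0.001 rv [0.01 0.08 0.02] 0.1
along u,n,y -6.838519193390691e-05 -0.0006279078391469054 -0.0001860692530614254
```

{"op": "jog_arm", "data": {"plan": [[-0.0003,0,0.0005,0,0,0],[-0.0009,0.0001,-0.0005,0,0,0],[-0.0009,0.0001,-0.0005,0,0,0],[0,0,0,0,0,0],[0,0,0,0,0,0],[0,0,0,0,0,0],[0,0,0,0,0,0],[0,0,0,0,0,0],[0,0,0,0,0,0],[0,0,0,0,0,0]]}}

```text
clock: 20.0
tcp_pos: [0.491, -0.1647, 0.1046]
orientation: [0.192, 0.717, 0.647, 0.173]
wrist_force: [-2.1, 0.0, 2.5]
finger_gap: 0.0057
```

```bash
python3 chk.py
```

```text
[-2.1  0.   2.5] [0.09 0.53 0.1 ]
clock 20.0 tcp [ 0.491  -0.1647  0.1046] tgt [ 0.4931 -0.1651  0.1057] | d [ 0.0021 -0.0004  0.0011] len 0.002 rv [-0.01 -0.01  0.05] 0.0
along u,n,y -0.00010578482598813764 0.002420020774318623 -0.00017020166485782608
```

{"op": "jog_arm", "data": {"plan": [[0,0,0,0,0,0],[0,0,0,0,0,0],[0,0,0,0,0,0],[0,0,0,0,0,0],[0,0,0,0,0,0],[0,0,0,0,0,0],[0,0,0,0,0,0],[-0.005,0.0005,0.0087,0,0,0],[-0.01,0.001,0.0173,0,0,0],[-0.015,0.0015,0.026,0,0,0]], "hand": 0.45}}

```text
clock: 21.0
tcp_pos: [0.4599, -0.1608, 0.1556]
orientation: [0.19, 0.717, 0.648, 0.173]
wrist_force: [0.9, -0.7, 0.4]
finger_gap: 0.0386
```

{"op": "jog_arm", "data": {"plan": [[-0.02,0.002,0.035,0,0,0],[-0.015,0.002,0.035,0,0,0],[-0.01,0.01,0.03,0,3,0],[0,0.015,0.02,0,3,0],[0,0.015,0.01,0,3,0],[0,0.015,0,0,3,0],[0,0,0,0,0,0],[0,0,0,0,0,0],[0,0,0,0,0,0],[0,0,0,0,0,0]]}}

```text
clock: 22.0
tcp_pos: [0.4153, -0.1031, 0.2859]
orientation: [0.123, 0.732, 0.663, 0.097]
wrist_force: [0.0, 0.0, -0.6]
finger_gap: 0.0387
```

```bash
python3 look.py w13; python3 - <<'E'
from h import *
s=get_state(); print(s["wrist_force"].round(1),s["finger_gap"])
for n_ in ("scene","side"):
    i=read_camera(n_); cv2.imwrite(f"pics/{n_}13.png",i[:,:,::-1])
a=cv2.imread("pics/scene13.png")[120:320,230:430];b=cv2.imread("pics/side13.png")[130:300,240:420]
cv2.imwrite("pics/s13.png",np.hstack([cv2.resize(a,(400,400),interpolation=cv2.INTER_CUBIC),cv2.resize(b,(400,378),interpolation=cv2.INTER_CUBIC).copy() if 0 else cv2.resize(b,(400,400))]))
E
```

```text
22.0 [ 0.41527865 -0.1030592   0.28589943] [0.12294849 0.73161123 0.66342791 0.09742733] [-0.519 -0.275 -0.387  1.162  0.108  1.166]
[-0.3  0.4 -0.7] 0.038350359549141004
```

View pics/w13.png

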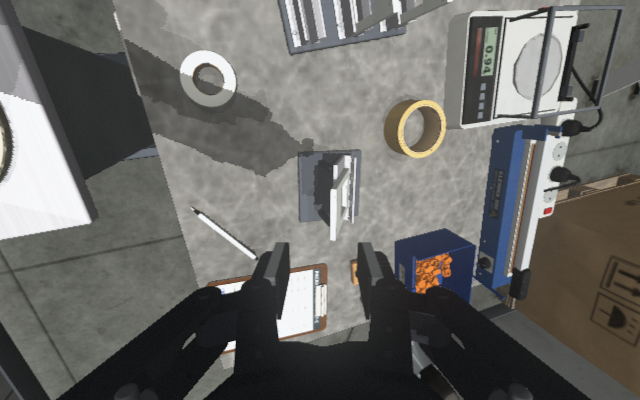

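View pics/s13.png

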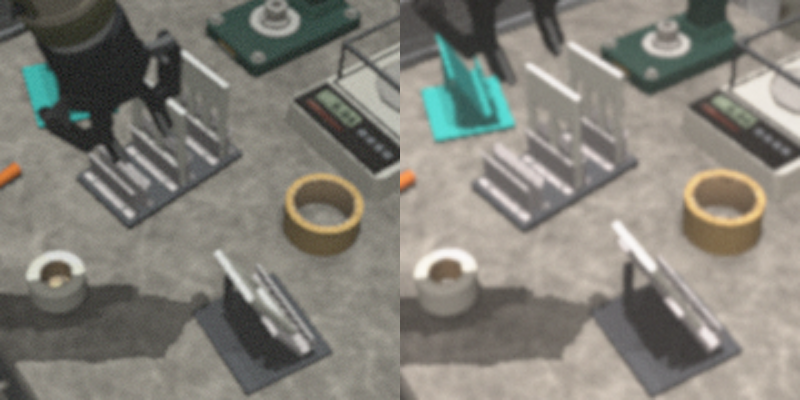

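```bash
python3 - <<'E'
from h import *
w=dict(np.load("pics/w13.npz")); im=cv2.imread("pics/w13.png"); o=np.array([290,140])
c=cv2.resize(im[140:250,290:380],None,fx=5,fy=5,interpolation=cv2.INTER_CUBIC)
d=c.copy()
for su,col in ((.13,(0,0,255)),(0,(0,255,0))):
  P=np.array([restpt(su,t,sy) for t,sy in ((0,.036),(.008,.036),(.008,-.036),(0,-.036))])
  q=((proj(w,P)-o)*5).round().astype(np.int32); cv2.polylines(d,[q],True,col,1); print(q.tolist())
cv2.imwrite("pics/w13c.png",np.hstack([c,d])[:,:800] if c.shape[1]*2<=800 else cv2.resize(np.hstack([c,d]),None,fx=.85,fy=.85))
E
```

```text
[[207, 242], [238, 244], [233, 502], [203, 499]]
[[276, 135], [300, 136], [292, 336], [270, 335]]
```

View pics/w13c.png

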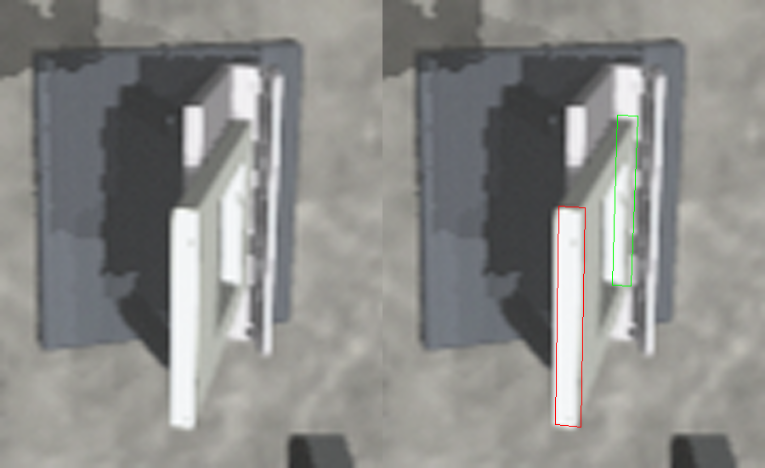

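```bash
python3 -c "
from workcell import *
print(hand_in()); print(get_state()['clock'])"
```

```text
the job is handed in; nothing more can be done
None
the job is handed in; nothing more can be done
```

The templates are changed over and the job is handed in, at about 22 s of the 50 s allowed. `hand_in()` gives no verdict.

**First template:** I lifted it off the dark rest (not the turquoise look-alike) with the tool tilted 30°. It sat about 1.2° off in the grip, so I corrected that before lowering it into the middle slot. It reached the slot floor at about 10 N, and I released it there. The later pictures show it standing upright in that slot.

**Narrow template:** I took it from the near outer slot and lowered it onto the ledge, touching at about 8.5 N. I eased it against the sloping back, released it and backed away. The last wrist picture matches the model of a centred plate lying against the back to within about 1 mm, foot behind the lip.

**The rest of the scene:** The wide template, the tape and the label roll look unmoved in the pictures. I did not re-measure their positions.

**Disagreement:** The rack base corners first fitted up to about 9 mm off, possibly because the corners look rounded. I shifted the rack estimate 4 mm along the slots to match the guides. The later overlays on the guides and plates agreed within about 1 mm.

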